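# Unlock a soldering pallet, slide it out of its dock and hold it up level

### The job

The circuit board lying loose in the soldering pallet has parts that are only laid in place, and I want to look at its underside. Draw the dock's locking bolt, slide the pallet out by its handle bar until it is clear of the overhanging lips, then lift it at least 15 cm above the bench and finish while holding it there over the dock, level and still. Keep the pallet level all the way so that the board stays in its pocket, and leave the other things on the bench where they are.

Things in the scene. Friction and masses are not known exactly. Their poses are not given: they have to be found in the camera images.
- dock: Pallet dock, fixed: aluminium base 220 (x) x 144 (y) x 8 mm; origin at the centre of its underside on the bench, z up. Its -x end is open (towards the robot, turned up to 0.3 rad either way): the pallet slides out along dock -x on runners 14 mm above the bench, between guides 24 mm high whose inner faces are at y = +-57 mm (2 mm play each side).
- lip_front (a point): Midway between the front ends of the two dark steel lips, at dock x = +30 mm, 26.5 mm above the bench; axes as the dock's. From here to dock x = +110 the lips (top 31.5 mm above the bench) reach in to y = +-47 mm over the pallet's edges: it cannot be lifted until its rear edge is in front of this point.
- locking_bolt (a joint): How far the dock's locking bolt is drawn, m: 0 to 0.004 at the start (locked: it stands 12 mm or a little less across the front of the pallet's edge), 0.030 fully drawn (end stop). Slides along dock -y; the pallet can pass from 0.015. Friction holds it where it is left (about 2 N to move).
- bolt_knob (a point): Centre of the bolt's grip knob: upright black cylinder 16 mm across, 28 mm tall, this point 47 mm above the bench (top 61), at dock x = -36, y = -128 mm when locked, 26 mm clear of the bolt's bearing block (34 mm high, between knob and guide). Moves with the bolt; axes as the dock's.
- pallet: Soldering pallet, loose: grey frame 140 (x) x 110 (y) x 10 mm with a window, 0.26 to 0.42 kg; origin at the centre of its underside, z up, axes as the dock's. Starts fully in: origin at dock x = about +39 mm, 14 mm above the bench. It is clear of the lips when its origin is past dock x = -40 mm (a draw of 80 mm); at 90 mm it still rests on the runners.
- handle_bar (a point): Centre of the pallet's handle bar: aluminium, 12 (x) x 88 (y) x 16 (z) mm, along the pallet's y axis right over its centre of mass, 52 mm above its underside (66 mm above the bench at the start), on two 9 mm posts at y = +-36 mm. Grip it from above across its 12 mm, at the middle. Axes as the pallet's.
- board: Green circuit board with components, 73 x 50 x 12 mm, 35 g, lying loose in the 5 mm deep pocket in the middle of the pallet, its top 30 mm below the handle bar; origin under its centre, 2 mm above the pallet's underside (its short feet hang into the window). Its own y axis (long side) lies along the pallet's x.
- solder_reel: Bystander: upright solder reel, 54 mm across, 40 mm high, on the bench at the dock's +y side; origin at the centre of its underside.
- parts_cup: Bystander: small grey cup of nuts, 61 mm across, 36 mm high, on the bench at the dock's +y side; origin at the centre of its underside.
- hex_key: Bystander: hex key, 83 x 31 x 6 mm, flat on the bench at the dock's -y side, farther from the robot than the bolt; origin at the centre of its underside.
- multimeter: Bystander: yellow hand multimeter, 155 x 78 x 48 mm, on the bench well to the right of the dock; origin at the centre of its underside.
- card_box: Bystander: small folded card box, 45 x 60 x 30 mm, on the bench well to the left of the dock; origin at the centre of its underside.

How it is judged:
On the way, in this order (a step that is already met when the one before it is completed fails the run):
1. the locking bolt is drawn clear of the pallet's path (value of joint locking_bolt above 0.015 m), for 0.1 s.
2. the pallet is drawn out from under the lips (x of pallet in the frame of dock below -0.037 m), for 0.1 s.
At the end, for the whole second after the job is handed in: Fingers hold the pallet, underside 14 cm or more above the bench, centre within 15 cm of the dock's from above, level within 4.5 degrees, still (2 cm/s, 0.15 rad/s), touching neither dock nor bystanders, the board in its pocket (within 8 mm) (height (world z) of pallet above 0.14 m and horizontal distance between pallet and dock below 0.15 m and angle between pallet's own z axis and vertical below 0.08 rad and linear speed of pallet below 0.02 m/s and angular speed of pallet below 0.15 rad/s and contact force between the fingers and pallet above 2 N and contact force between each of dock, solder_reel, parts_cup, hex_key, multimeter, card_box and pallet below 0.05 N and horizontal distance between board and pallet below 0.008 m and z of board in the frame of pallet below 0.006 m); the arm keeps its last pose, push and grip.
It fails at once if the pallet is tilted by more than 12 degrees (angle between pallet's own z axis and vertical above 0.21 rad).
It fails at once if the board leaves its pocket (not (horizontal distance between board and pallet below 0.008 m and z of board in the frame of pallet below 0.006 m)).
It fails at once if another thing on the bench is moved by more than 3 cm (distance of any of solder_reel, parts_cup, hex_key, multimeter, card_box from where it was at the start of the episode above 0.03 m).
It also fails if it takes over 48 s, if anything falls off the work surface, if the arm or the gripper's body presses on something with over 40 N, if the wrist force passes 120 N, or if a joint passes its speed limit or range.

### The arm

A 6-joint arm with a two-finger parallel gripper is mounted at the origin on a cart in front of the work surface, level with it; the furniture and walls round the work are solid. World frame = base frame: x ahead of the robot, y to its left, z up, the work surface at z = 0. Lengths are in m, angles in rad, forces in N, time in s.
With the tool pointing down it reaches from about 0.375 to 0.9 m from the base axis. Payload 3.1 kg.
Tool frame: the origin (TCP) lies midway between the tips of the shut fingers; the grasp point (between the pads) lies 19 mm behind it (manip.grip_depth is the distance from the TCP to the grasp point, in m); z points along the fingers, y is the line along which they close (so a half turn about z gives the same grasp; the last joint's range is limited). The gripper opens to 85 mm and grips with 20 to 120 N. Pads are 22 mm wide; open, the fingers measure 114 mm over their backs; the gripper's body (76 mm by 85 mm) begins 54 mm behind the grasp point. The pads swing forward as they close: fully open they stand 13 mm farther back than shut.
Start: joints at [-1.351, 0.527, 1.433, -0, 1.181, -0.178], TCP at [0.242, -0.576, 0.231] pointing down, gripper open.
Joint ranges: [-3.08, 3.08], [-0.75, 2.2], [0.22, 2.44], [-1.43, 4.57], [0, 2.65], [-2.85, 2.85]. Speed limits (rad/s): [2.79, 2.79, 3.14, 3.14, 3.14, 3.14].

### API

Orientations are given as a unit quaternion [x, y, z, w].
In Python, from station import telemetry, snapshot, manip gives the robot as it stands. The module is installed in compiled form; this text tells all that it offers.
- The arm moves only by the shell command python3 -m crank 'ROWS' [OPENING] [FORCE]. ROWS is text: rows parted by semicolons, each of 6 numbers parted by spaces: the shift along the tool's x, y, z as a fraction of full scale, then the turn, a rotation vector about the tool's x, y, z as a fraction of full scale. A call has exactly 5 rows; each row shifts and turns the commanded pose from where the row before left it, along the tool's axes as they then stand; what a row does not reach is not made up. Full scale, the value 1, is 4 cm for a shift and 90 degrees for a turn. A row lasts 1/10 s, in which the tool goes at most 50 mm and 8.59 degrees, less where a joint would pass 70% of its speed; a pose out of reach is approached as far as the arm can. A call with a number of a shift or a turn outside -1 to 1 is refused whole. A call with a gripper value outside its range is refused whole. OPENING is the opening, from -1 (shut) to 1 (fully open), set as the call begins (- or left out, the last holds). The fingers move at their own pace and stop on an object; FORCE is the grip in N (left out, the last holds). Time passes only in rows, so rows that do not move let the fingers close, or fill a call up. It gives the time, the measured TCP pose, the force, the opening and the grip force at its end, in the units of the state.
- telemetry.sense(): the state, without advancing time (a new reading comes with each control period).
- snapshot(name): name is "scene" or "side" or "wrist"; returns a dict with "image" (480x640x3 uint8, red, green, blue), "depth" (480x640 float32, m along the optical axis (not along the pixel's ray), 0 where there is no reading), "camera_matrix" (3x3 intrinsics, pixels), "k1" (the pictures are not rectified: a ray, as slopes to the right and down, at radius r is drawn at 1 + k1 r^2 times it, then the intrinsics apply), "rvec" (rotation vector, rad) and "tvec" (3), from world to camera coordinates, as OpenCV has them. Camera axes: x right, y down, z forward; pixel columns grow to the right and rows downward; lengths in m; the calibration is good to about 2 mm. A picture is of the moment at which its call begins.
- manip.sign_off(): hands the job in; it is judged then, once.
The state is a dict: "t": time; "q": joint angles; "qd": joint speeds; "tau": joint torques, N m; "tcp_pos": TCP position; "tool_rot": TCP orientation; "force": force on the tool from outside, world axes, zero at the start; "ft_torque": the same for the moment, N m; "finger_gap": opening from 0.0 (shut) to 1.0 (fully open); "gripper_force": force on a finger pad.
Only numpy, scipy, OpenCV 4.12 (cv2) and the standard library are available. Lean on these libraries where they do the work, as an engineer would, in place of code of your own. Each camera call takes 0.05 s, during which the arm holds its last target. There are 200 camera calls.

## Working session

There is one attempt and no reset: what is moved stays moved. The work goes in short steps, Python scripts to look and compute and a shell command to move; the robot and the scene stay as the last step left them, time stands still between calls to the robot, and variables do not carry over. Pictures are saved under pics/ and viewed, at most 10 in all, crops included, and the job is handed in when it is done.

```bash
mkdir -p pics; cat > h.py <<'E'
import numpy as np, cv2
from scipy.spatial.transform import Rotation as R
from station import telemetry, snapshot, manip
def cam(s):
    Rm=cv2.Rodrigues(np.array(s["rvec"],float))[0]; t=np.array(s["tvec"],float).ravel(); return Rm,t
def ray(s,uv):
    K=np.array(s["camera_matrix"]); Rm,t=cam(s)
    d=cv2.undistortPoints(np.array(uv,float).reshape(-1,1,2),K,np.array([s["k1"],0,0,0.])).reshape(-1,2)
    D=np.c_[d,np.ones(len(d))]@Rm
    return -Rm.T@t, D
def onplane(s,uv,z):
    c,D=ray(s,uv); return c+D*((z-c[2])/D[:,2])[:,None]
def bydepth(s,uv):
    uv=np.array(uv).reshape(-1,2); c,D=ray(s,uv); z=s["depth"][uv[:,1].astype(int),uv[:,0].astype(int)]
    return c+D*z[:,None]
def save(s,n): cv2.imwrite("pics/"+n,s["image"][:,:,::-1])
E
python3 - <<'E'
from h import *
import pickle
for n in("scene","side"):
    s=snapshot(n); save(s,n+"0.png"); pickle.dump(s,open(n+".pkl","wb"))
    Rm,t=cam(s); print(n,-Rm.T@t,Rm[2])
print(telemetry.sense())
E
```

```text
scene [0.09564713 0.51815486 0.74285061] [ 0.4146481  -0.62040559 -0.66570553]
side [-0.13584191  0.55680558  0.81345911] [ 0.56229976 -0.56079719 -0.60772156]
{'t': 0.1, 'q': array([-1.35149961e+00,  5.28388992e-01,  1.43378842e+00,  5.78561456e-06,
        1.18142349e+00, -1.78512511e-01]), 'qd': array([-0.00144283, -0.0009894 , -0.00344263,  0.00061197, -0.00013876,
       -0.00185099]), 'tau': array([-2.96401422e-04, -4.43303883e+01, -1.78586304e+01, -2.00598943e-04,
        3.82524566e-03,  2.83288648e-05]), 'tcp_pos': array([ 0.24200081, -0.57553371,  0.23041725]), 'tool_rot': array([ 9.80283332e-01,  1.97594484e-01, -1.78002277e-05, -1.00397260e-03]), 'force': array([0.66200818, 0.587694  , 0.0943742 ]), 'ft_torque': array([ 0.01599262, -0.03880599,  0.0221123 ]), 'gripper_force': 0.0, 'finger_gap': 1.0019359134233767}
```

View pics/scene0.png

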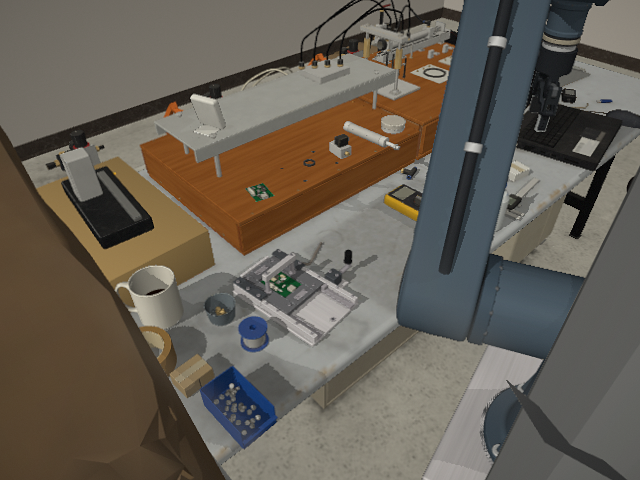

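View pics/side0.png

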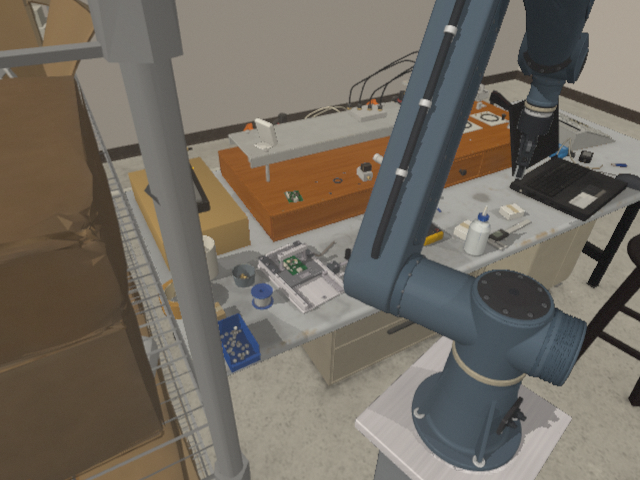

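The scene view has the dock at about (295,293), the black knob at (348,257), the green board at (283,285), the reel at (253,333) and the cup at (220,310). In the side view the dock is at (300,275). I'll zoom both next.

```bash
python3 - <<'E'
from h import *
import pickle
a=pickle.load(open("scene.pkl","rb"));b=pickle.load(open("side.pkl","rb"))
ca=cv2.resize(a["image"][230:350,220:380],None,fx=4.9,fy=4.9,interpolation=cv2.INTER_CUBIC)
cb=cv2.resize(b["image"][230:320,240:360],None,fx=6,fy=6,interpolation=cv2.INTER_CUBIC)
cv2.imwrite("pics/ca.png",ca[:,:,::-1]);cv2.imwrite("pics/cb.png",cb[:,:,::-1])
print(bydepth(a,[[348,257],[348,251],[320,305],[253,333],[283,285],[310,340],[240,287],[356,300]]).round(3))
# dark knob mask
for s,(x0,y0,x1,y1) in((a,(335,240,360,275)),(b,(338,240,352,275))):
    g=s["image"][y0:y1,x0:x1].max(2); m=(g<45); v,u=np.nonzero(m); print(m.sum(),u.min()+x0,u.max()+x0,v.min()+y0,v.max()+y0)
E
```

```text
[[ 0.468 -0.16   0.049]
 [ 0.473 -0.167  0.058]
 [ 0.465 -0.047  0.006]
 [ 0.515  0.101  0.038]
 [ 0.551 -0.04   0.024]
 [ 0.431  0.041  0.011]
 [ 0.617  0.017  0.03 ]
 [ 0.406 -0.087  0.019]]
89 344 351 250 263
1 348 348 255 255
```

View pics/ca.png

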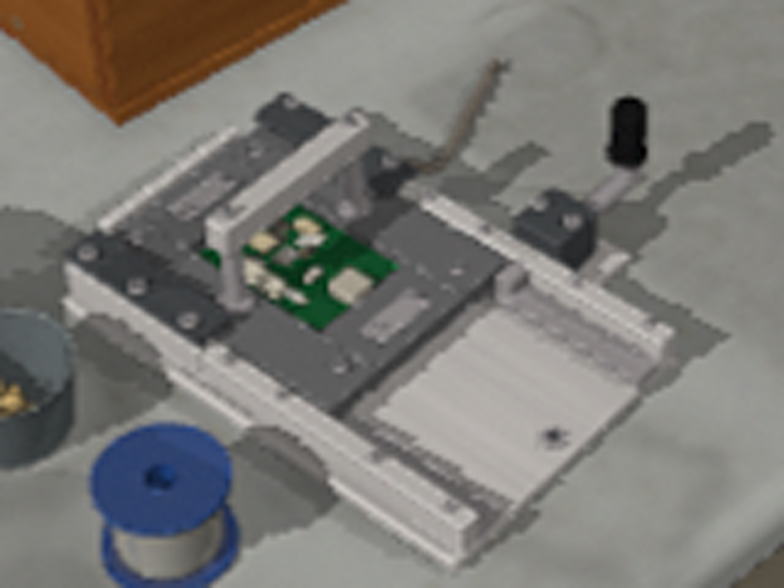

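View pics/cb.png

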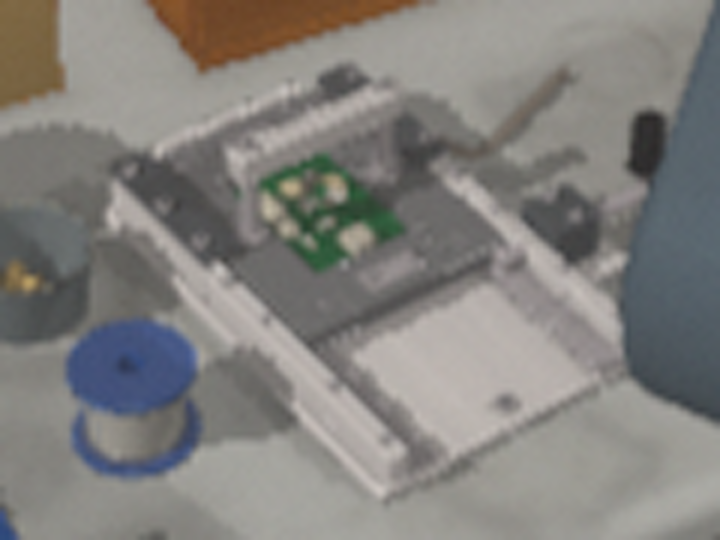

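The crops show the bar's top running from (224,222) to (357,121) in ca and from (240,150) to (393,92) in cb. The knob top is at ca (628,105) and cb (648,118). The guides' front ends and the lips are also clear. I'll triangulate these.

```bash
python3 - <<'E'
from h import *
import pickle
a=pickle.load(open("scene.pkl","rb"));b=pickle.load(open("side.pkl","rb"))
A=lambda p:(np.array(p)+.5)/4.9+[220,230]-.5
B=lambda p:(np.array(p)+.5)/6+[240,230]-.5
def tri(pa,pb):
    ca,da=ray(a,A(pa));cb,db=ray(b,B(pb));da=da[0]/np.linalg.norm(da);db=db[0]/np.linalg.norm(db)
    s=np.linalg.lstsq(np.c_[da,-db],cb-ca,rcond=None)[0]; p,q=ca+s[0]*da,cb+s[1]*db
    return (p+q)/2,np.linalg.norm(p-q)
for n,pa,pb,z in(("barL",(224,222),(240,150),.074),("barR",(357,121),(393,92),.074),("knobtop",(628,105),(648,118),.061),("guideLfront",(463,520),(392,445),.024),("lipL",(203,335),(218,250),.0315),("boltblock",(553,207),(560,200),.034)):
    t,e=tri(pa,pb); print(n,t.round(4),round(e,4),onplane(a,A(pa),z).round(4),onplane(b,B(pb),z).round(4))
gl=onplane(a,A([[215,352],[455,510]]),.024); gr=onplane(a,A([[425,190],[650,330]]),.024)
for g in(gl,gr): d=g[0]-g[1]; print(g.round(4).tolist(),np.arctan2(d[1],d[0]))
# bar by depth
v,u=np.mgrid[250:285,262:298]; P=bydepth(a,np.c_[u.ravel(),v.ravel()]); P=P[(P[:,2]>.066)&(P[:,2]<.085)]; print(len(P),P.mean(0),np.median(P[:,2]))
s=telemetry.sense(); print(R.from_quat(s["tool_rot"]).as_matrix().round(3))
w=snapshot("wrist");save(w,"w0.png");Rm,t=cam(w);print(-Rm.T@t-s["tcp_pos"],Rm.round(3),w["camera_matrix"])
E
```

```text
barL [0.5525 0.0084 0.0909] 0.0009 [[ 0.5641 -0.0043  0.074 ]] [[ 0.5689 -0.0051  0.074 ]]
barR [ 0.5549 -0.0828  0.0728] 0.0007 [[ 0.5543 -0.0822  0.074 ]] [[ 0.5536 -0.0814  0.074 ]]
knobtop [ 0.4667 -0.1556  0.0696] 0.0002 [[ 0.4715 -0.1644  0.061 ]] [[ 0.4736 -0.1638  0.061 ]]
guideLfront [0.4159 0.0478 0.0425] 0.0025 [[0.424  0.0369 0.024 ]] [[0.4297 0.0341 0.024 ]]
lipL [0.5608 0.0178 0.033 ] 0.0041 [[0.561  0.0193 0.0315]] [[0.5633 0.0143 0.0315]]
boltblock [ 0.4746 -0.109   0.0438] 0.0 [[ 0.4799 -0.1178  0.034 ]] [[ 0.4824 -0.1175  0.034 ]]
[[0.5559, 0.0189, 0.024], [0.4292, 0.0345, 0.024]] -0.12292557179932942
[[0.5377, -0.1061, 0.024], [0.4139, -0.0863, 0.024]] -0.15830286807010607
260 [ 0.55979569 -0.04036398  0.07236662] 0.07299027198263086
[[ 0.922  0.387 -0.   ]
 [ 0.387 -0.922  0.002]
 [ 0.    -0.002 -1.   ]]
[0.06504246 0.02775139 0.14380582] [[ 0.388 -0.922 -0.003]
 [-0.885 -0.373  0.28 ]
 [-0.259 -0.106 -0.96 ]] [[398.32283427   0.         320.82950565]
 [  0.         398.32283427 240.5819117 ]
 [  0.           0.           1.        ]]
```

```bash
python3 -m crank '0 0 0 0 0 -.095;0 0 0 0 0 -.095;0 0 0 0 0 -.095;0 0 0 0 0 -.095;0 0 0 0 0 -.095' 1 30
python3 -m crank '0 0 0 0 0 -.095;0 0 0 0 0 -.095;1 .4 0 0 0 0;1 .4 0 0 0 0;1 .4 0 0 0 0'
python3 -m crank '1 .4 0 0 0 0;1 .4 0 0 0 0;1 .4 0 0 0 0;1 .4 0 0 0 0;0 0 0 0 0 0'
python3 - <<'E'
from h import *
import pickle
s=telemetry.sense();print(s["t"],s["tcp_pos"],s["q"],R.from_quat(s["tool_rot"]).as_matrix().round(4),s["force"])
w=snapshot("wrist");save(w,"w1.png");pickle.dump(w,open("w1.pkl","wb"))
E
```

```text
t: 0.65
tcp_pos: [0.2421, -0.5759, 0.2309]
tool_rot: [0.839, 0.544, 0.0, -0.0]
force: [0.2, -0.5, -0.2]
finger_gap: 1.0
gripper_force: 0.0
t: 1.15
tcp_pos: [0.3053, -0.462, 0.2308]
tool_rot: [0.751, 0.66, 0.0, -0.0]
force: [0.3, -0.2, -0.4]
finger_gap: 1.002
gripper_force: 0.0
t: 1.65
tcp_pos: [0.39, -0.3075, 0.231]
tool_rot: [0.749, 0.662, 0.001, -0.002]
force: [-0.8, -0.8, -0.4]
finger_gap: 1.0
gripper_force: 0.0
1.65 [ 0.39002677 -0.30748858  0.23099891] [-0.89396257  0.35742477  1.74651163  0.0017983   1.04128661 -0.77203857] [[ 0.1225  0.9925 -0.0011]
 [ 0.9925 -0.1225  0.0038]
 [ 0.0036 -0.0015 -1.    ]] [-0.75540993 -0.83160246 -0.36172014]
```

View pics/w1.png

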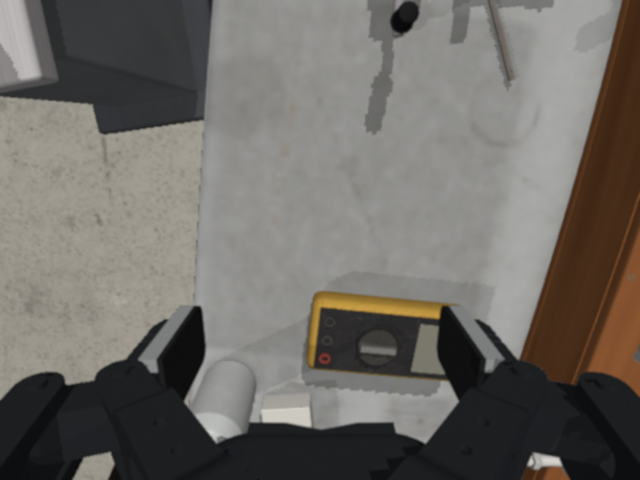

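The knob's top is at (405,13) near the upper edge, the hex key at (503,45) and the multimeter at (380,335). I'll move on and take the second view.

```bash
python3 -m crank '1 .4 0 0 0 0;1 .4 0 0 0 0;1 .4 0 0 0 0;.5 .4 0 0 0 0;0 0 0 0 0 0'
python3 - <<'E'
from h import *
import pickle
s=telemetry.sense();print(s["t"],s["tcp_pos"])
w=snapshot("wrist");save(w,"w2.png");pickle.dump(w,open("w2.pkl","wb"))
E
```

```text
t: 2.2
tcp_pos: [0.4722, -0.1814, 0.2314]
tool_rot: [0.75, 0.661, 0.0, 0.001]
force: [-0.4, -0.1, 0.4]
finger_gap: 1.001
gripper_force: 0.0
2.2 [ 0.47215848 -0.18136318  0.23135539]
```

View pics/w2.png

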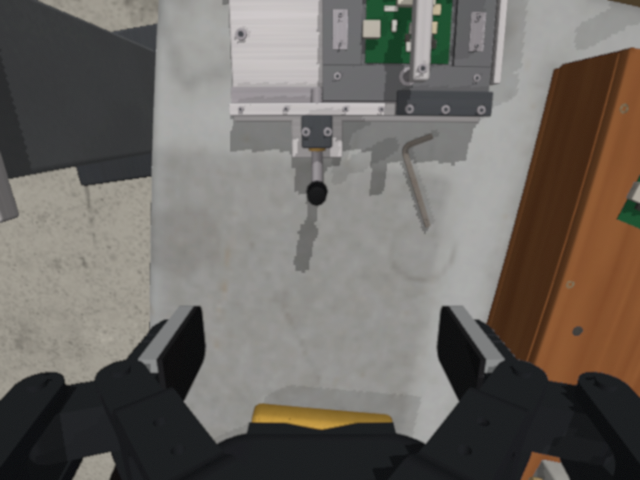

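The knob's top is at (317,192), the right guide's strip lies along row 109 from x=231 to 490, the bar is at column 423, and the hex key is at (417,180).

```bash
python3 - <<'E'
from h import *
import pickle
a=pickle.load(open("w1.pkl","rb"));b=pickle.load(open("w2.pkl","rb"))
def knob(s,box):
    x0,y0,x1,y1=box; m=(s["image"][y0:y1,x0:x1].max(2)<38).astype(np.uint8)
    n,l,st,c=cv2.connectedComponentsWithStats(m); i=1+np.argmax(st[1:,4]); 
    return c[i]+[x0,y0],st[i]
print(knob(a,(385,0,425,40)),knob(b,(300,175,335,212)))
# depth of top
for s,box in((a,(385,0,425,40)),(b,(300,175,335,212))):
    x0,y0,x1,y1=box; v,u=np.mgrid[y0:y1,x0:x1]; P=bydepth(s,np.c_[u.ravel(),v.ravel()]); k=(P[:,2]>.052)&(P[:,2]<.075); P=P[k]
    uv=np.c_[u.ravel(),v.ravel()][k]; print(len(P),P.mean(0),np.ptp(P,axis=0),uv.mean(0))
pa=np.array([405,13.]);pb=np.array([317,192.])
g=onplane(b,[[235,103],[395,103],[235,115],[395,117],[398,92],[418,78],[429,78]],.024); print(g.round(4)); 
d=g[1]-g[0];print("yaw",np.arctan2(d[1],d[0]))
# guide strip: mid depth points bright z .018-.03, fit line
v,u=np.mgrid[95:125,225:400]; uv=np.c_[u.ravel(),v.ravel()];P=bydepth(b,uv); k=(abs(P[:,2]-.024)<.004); P=P[k];print(len(P),P[:,2].mean()); print(cv2.fitLine(P[:,:2].astype(np.float32),cv2.DIST_HUBER,0,.01,.01).ravel())
# bar
v,u=np.mgrid[0:85,395:450]; P=bydepth(b,np.c_[u.ravel(),v.ravel()]);P=P[(P[:,2]>.066)&(P[:,2]<.085)];print(len(P),P.mean(0),np.median(P[:,2]),P.min(0),P.max(0)); print(cv2.fitLine(P[:,:2].astype(np.float32),cv2.DIST_HUBER,0,.01,.01).ravel())
E
```

```text
(array([404.0952381 ,  17.38278388]), array([  6,   3,  27,  30, 546], dtype=int32)) (array([316.3836858 , 192.64350453]), array([  8,   7,  18,  23, 331], dtype=int32))
468 [ 0.46913735 -0.16473221  0.06100352] [0.01620003 0.01519493 0.01295373] [407.16452991  13.18803419]
324 [ 0.46999583 -0.16296812  0.06148013] [0.01547365 0.0155065  0.01189743] [315.93209877 195.        ]
[[ 0.4111 -0.0828  0.024 ]
 [ 0.5448 -0.0998  0.024 ]
 [ 0.4094 -0.0925  0.024 ]
 [ 0.5439 -0.1111  0.024 ]
 [ 0.548  -0.0912  0.024 ]
 [ 0.5656 -0.082   0.024 ]
 [ 0.5747 -0.083   0.024 ]]
yaw -0.12573700639481228
2603 0.024863559046764787
[ 0.9945148  -0.10459557  0.4984825  -0.09711678]
1544 [ 0.55751859 -0.06103473  0.07430348] 0.07476730849973726 [ 0.54947829 -0.08852722  0.06606421] [ 0.56804288 -0.03256919  0.07988089]
[ 0.12438691  0.9922338   0.5575186  -0.06103473]
```

```bash
python3 -m crank '.43 -.12 0 0 0 0;0 0 1 0 0 0;0 0 1 0 0 0;0 0 1 0 0 0;0 0 0 0 0 0'
python3 -m crank '0 0 .7 0 0 0;0 0 .7 0 0 0;0 0 .5 0 0 0;0 0 0 0 0 0;0 0 0 0 0 0'
python3 -m crank '0 0 0 0 0 0;0 0 0 0 0 0;0 0 0 0 0 0;0 0 0 0 0 0;0 0 0 0 0 0' -1 30
python3 -m crank '0 0 0 0 0 0;0 0 0 0 0 0;0 0 0 0 0 0;0 0 0 0 0 0;0 0 0 0 0 0'
```

```text
t: 2.75
tcp_pos: [0.4636, -0.163, 0.1072]
tool_rot: [0.752, 0.659, -0.002, -0.006]
force: [-1.2, 0.5, 0.6]
finger_gap: 1.001
gripper_force: 0.0
t: 3.25
tcp_pos: [0.4684, -0.1653, 0.0367]
tool_rot: [0.751, 0.66, 0.0, 0.001]
force: [0.5, -0.3, 0.9]
finger_gap: 0.996
gripper_force: 0.0
t: 3.75
tcp_pos: [0.4708, -0.1658, 0.0361]
tool_rot: [0.751, 0.66, 0.001, 0.003]
force: [0.7, -0.2, 1.8]
finger_gap: 0.172
gripper_force: 29.4
t: 4.25
tcp_pos: [0.4707, -0.1658, 0.036]
tool_rot: [0.751, 0.66, 0.001, 0.003]
force: [5.8, -0.5, 2.8]
finger_gap: 0.178
gripper_force: 29.3
```

```bash
python3 -m crank '-.12 0 0 0 0 0;-.12 0 0 0 0 0;-.12 0 0 0 0 0;-.12 0 0 0 0 0;-.1 0 0 0 0 0'
python3 -m crank '0 0 0 0 0 0;0 0 0 0 0 0;0 0 0 0 0 0;0 0 0 0 0 0;0 0 0 0 0 0'
```

```text
t: 4.75
tcp_pos: [0.4678, -0.1889, 0.036]
tool_rot: [0.751, 0.66, 0.001, 0.003]
force: [6.0, 0.3, 1.7]
finger_gap: 0.175
gripper_force: 29.3
t: 5.25
tcp_pos: [0.4677, -0.1895, 0.036]
tool_rot: [0.751, 0.66, 0.001, 0.003]
force: [5.8, -2.5, 2.1]
finger_gap: 0.176
gripper_force: 29.4
```

```bash
python3 -m crank '0 0 0 0 0 0;0 0 0 0 0 0;0 0 0 0 0 0;0 0 0 0 0 0;0 0 0 0 0 0' 1
python3 -m crank '0 0 -1 0 0 0;0 0 -1 0 0 0;0 0 -1 0 0 0;0 0 -1 0 0 0;0 0 -.5 0 0 0'
python3 -m crank '.5 .3 0 0 0 0;1 .7 0 0 0 0;1 .7 0 0 0 0;0 0 0 0 0 0;0 0 0 0 0 0'
python3 - <<'E'
from h import *
import pickle
s=telemetry.sense();print(s["t"],s["tcp_pos"],R.from_quat(s["tool_rot"]).as_matrix().round(4))
w=snapshot("wrist");save(w,"w3.png");pickle.dump(w,open("w3.pkl","wb"))
E
```

```text
t: 5.75
tcp_pos: [0.4645, -0.1872, 0.0351]
tool_rot: [0.751, 0.66, -0.0, -0.001]
force: [-0.0, 0.3, -0.0]
finger_gap: 0.989
gripper_force: 0.0
t: 6.25
tcp_pos: [0.4659, -0.1881, 0.2187]
tool_rot: [0.751, 0.66, 0.001, 0.002]
force: [0.9, -0.0, -0.3]
finger_gap: 0.994
gripper_force: 0.0
t: 6.75
tcp_pos: [0.5449, -0.0959, 0.2149]
tool_rot: [0.75, 0.661, -0.001, -0.0]
force: [-1.5, -0.7, -0.1]
finger_gap: 0.999
gripper_force: 0.0
6.75 [ 0.54494363 -0.09594107  0.21490065] [[ 1.252e-01  9.921e-01 -1.400e-03]
 [ 9.921e-01 -1.252e-01  0.000e+00]
 [-2.000e-04 -1.400e-03 -1.000e+00]]
```

View pics/w3.png

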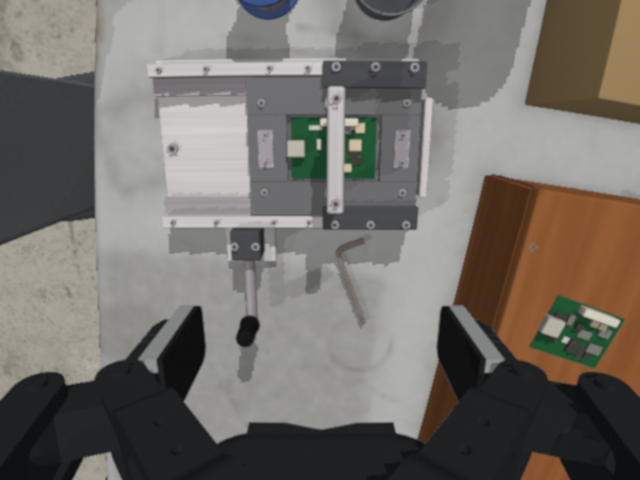

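The bolt is drawn: the knob is now at (247,332), well off its bearing block. The bar's top runs from (337,88) to (335,211). I'll measure the bar.

```bash
cat > bar.py <<'E'
from h import *
def bar(s,box):
    x0,y0,x1,y1=box; v,u=np.mgrid[y0:y1,x0:x1]; uv=np.c_[u.ravel(),v.ravel()]; P=bydepth(s,uv)
    k=(P[:,2]>.066)&(P[:,2]<.085); P=P[k]
    r=cv2.minAreaRect(uv[k].astype(np.float32)); c=cv2.boxPoints(r)
    e=onplane(s,np.r_[c,[r[0]]],.074)
    return P,r,e
E
python3 - <<'E'
from bar import *
import pickle
s=pickle.load(open("w3.pkl","rb")); P,r,e=bar(s,(322,80,352,218))
print(len(P),P.mean(0),np.median(P[:,2]),r,e.round(4),cv2.fitLine(P[:,:2].astype(np.float32),cv2.DIST_HUBER,0,.01,.01).ravel())
print(onplane(s,[[336.5,89],[334.5,211],[328.5,150],[343,150]],.074).round(4))
Pk=bydepth(s,[[248,326]]);print(Pk)
E
```

```text
2162 [ 0.56077614 -0.04230799  0.07512802] 0.07505638666728215 ((335.4999694824219, 149.99998474121094), (16.999996185302734, 125.99998474121094), 0.0) [[ 5.497e-01 -8.680e-02  7.400e-02]
 [ 5.602e-01 -4.000e-04  7.400e-02]
 [ 5.716e-01 -1.800e-03  7.400e-02]
 [ 5.620e-01 -8.830e-02  7.400e-02]
 [ 5.610e-01 -4.270e-02  7.400e-02]] [ 0.12460562  0.99220634  0.5607761  -0.04230799]
[[ 0.5664 -0.0025  0.074 ]
 [ 0.5553 -0.086   0.074 ]
 [ 0.5562 -0.0421  0.074 ]
 [ 0.5662 -0.0434  0.074 ]]
[[ 0.46994831 -0.181621    0.05172141]]
```

```bash
python3 -m crank '.7 .12 0 0 0 0;.65 .1 0 0 0 0;0 0 1 0 0 0;0 0 0 0 0 0;0 0 0 0 0 0'
python3 - <<'E'
from bar import *
s=telemetry.sense();M=R.from_quat(s["tool_rot"]).as_matrix();print(s["tcp_pos"],M.round(4))
w=snapshot("wrist");save(w,"w4.png")
c,D=ray(w,[[320,240]]);print(c)
import pickle;pickle.dump(w,open("w4.pkl","wb"))
v,u=np.mgrid[100:400,200:440];P=bydepth(w,np.c_[u.ravel(),v.ravel()]);k=(P[:,2]>.068)&(P[:,2]<.082)&(abs(P[:,0]-.561)<.02)&(abs(P[:,1]+.0425)<.06);P=P[k];print(len(P),np.median(P,axis=0),P.mean(0),P.min(0),P.max(0))
print("shift",(M.T@(np.array([.561,-.0425,.048])-s["tcp_pos"])/.04).round(3))
E
```

```text
t: 7.3
tcp_pos: [0.5594, -0.0456, 0.1748]
tool_rot: [0.752, 0.66, -0.001, -0.001]
force: [1.1, -0.6, 0.3]
finger_gap: 1.001
gripper_force: 0.0
[ 0.5594224  -0.0456083   0.17483412] [[ 1.298e-01  9.915e-01 -3.300e-03]
 [ 9.915e-01 -1.298e-01  6.000e-04]
 [ 2.000e-04 -3.300e-03 -1.000e+00]]
[0.56879553 0.02510992 0.31864267]
2477 [ 0.56108511 -0.04060434  0.07505542] [ 0.5610302  -0.04152655  0.07511259] [ 0.54982795 -0.08776507  0.06823236] [5.71538928e-01 1.60951345e-04 8.00271205e-02]
shift [0.082 0.04  3.171]
```

View pics/w4.png

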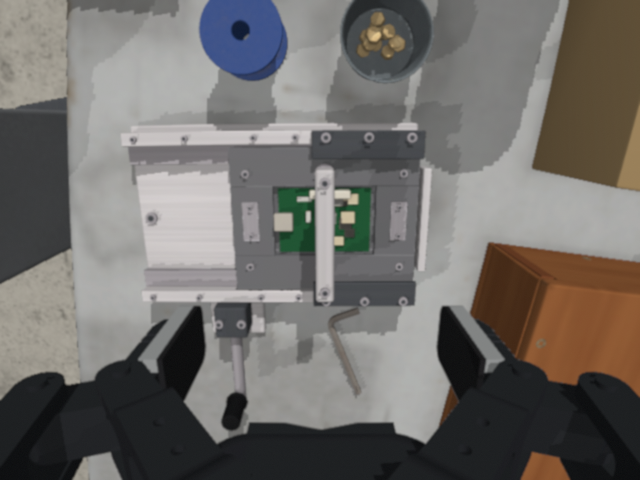

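The bar is at column 324 (rows 168–300), midway between the fingers, and the board sits flat in its pocket. I'll descend and grip.

```bash
python3 -m crank '.08 .04 .7 0 0 0;0 0 .8 0 0 0;0 0 .7 0 0 0;0 0 .6 0 0 0;0 0 .37 0 0 0'
python3 -m crank '0 0 0 0 0 0;0 0 0 0 0 0;0 0 0 0 0 0;0 0 0 0 0 0;0 0 0 0 0 0'
python3 -m crank '0 0 0 0 0 0;0 0 0 0 0 0;0 0 0 0 0 0;0 0 0 0 0 0;0 0 0 0 0 0' -1 50
python3 -m crank '0 0 0 0 0 0;0 0 0 0 0 0;0 0 0 0 0 0;0 0 0 0 0 0;0 0 0 0 0 0'
```

```text
t: 7.85
tcp_pos: [0.5631, -0.0429, 0.0483]
tool_rot: [0.752, 0.66, 0.0, 0.0]
force: [-0.2, -0.5, 0.0]
finger_gap: 1.002
gripper_force: 0.0
t: 8.35
tcp_pos: [0.5634, -0.0418, 0.0495]
tool_rot: [0.751, 0.66, 0.001, 0.001]
force: [-0.1, -0.1, 0.2]
finger_gap: 1.0
gripper_force: 0.0
t: 8.85
tcp_pos: [0.5625, -0.0415, 0.0484]
tool_rot: [0.751, 0.66, -0.0, -0.0]
force: [-10.9, 1.6, 4.9]
finger_gap: 0.143
gripper_force: 3.0
t: 9.35
tcp_pos: [0.5628, -0.0416, 0.0486]
tool_rot: [0.751, 0.66, 0.0, -0.0]
force: [-0.1, 1.0, 1.9]
finger_gap: 0.131
gripper_force: 50.1
```

```bash
python3 -m crank '0 -.04 0 0 0 0;0 -.07 0 0 0 0;0 -.1 0 0 0 0;0 -.1 0 0 0 0;0 -.1 0 0 0 0'
python3 -m crank '0 -.1 0 0 0 0;0 -.1 0 0 0 0;0 -.1 0 0 0 0;0 -.1 0 0 0 0;0 -.1 0 0 0 0'
```

```text
t: 9.85
tcp_pos: [0.5465, -0.0396, 0.0486]
tool_rot: [0.751, 0.66, 0.0, 0.0]
force: [3.3, -0.3, -1.5]
finger_gap: 0.126
gripper_force: 49.7
t: 10.35
tcp_pos: [0.5265, -0.037, 0.0486]
tool_rot: [0.751, 0.66, 0.0, 0.0]
force: [2.6, -0.7, 0.3]
finger_gap: 0.13
gripper_force: 49.7
```

Sliding freely. 36 mm drawn; 52 mm more.

```bash
python3 -m crank '0 -.1 0 0 0 0;0 -.1 0 0 0 0;0 -.1 0 0 0 0;0 -.1 0 0 0 0;0 -.1 0 0 0 0'
python3 -m crank '0 -.1 0 0 0 0;0 -.1 0 0 0 0;0 -.1 0 0 0 0;0 -.1 0 0 0 0;0 -.1 0 0 0 0'
python3 -m crank '0 -.1 0 0 0 0;0 -.1 0 0 0 0;0 -.07 0 0 0 0;0 -.03 0 0 0 0;0 0 0 0 0 0'
python3 - <<'E'
from h import *
s=telemetry.sense();print(s["t"],s["tcp_pos"],R.from_quat(s["tool_rot"]).as_matrix()[:,2],s["ft_torque"])
w=snapshot("wrist");save(w,"w5.png")
E
```

```text
t: 10.85
tcp_pos: [0.5067, -0.0344, 0.0485]
tool_rot: [0.751, 0.66, 0.0, 0.0]
force: [3.1, 0.4, 0.3]
finger_gap: 0.132
gripper_force: 49.7
t: 11.35
tcp_pos: [0.4869, -0.0318, 0.0486]
tool_rot: [0.751, 0.66, 0.0, 0.0]
force: [3.0, -0.2, 0.6]
finger_gap: 0.131
gripper_force: 49.8
t: 11.85
tcp_pos: [0.4747, -0.0302, 0.0485]
tool_rot: [0.751, 0.66, -0.0, -0.0]
force: [1.2, -0.4, 1.2]
finger_gap: 0.129
gripper_force: 50.0
11.85 [ 0.47470783 -0.03023543  0.04854966] [-7.94818631e-04  1.87744607e-04 -9.99999667e-01] [-0.08987843 -0.30856181 -0.01282834]
```

View pics/w5.png

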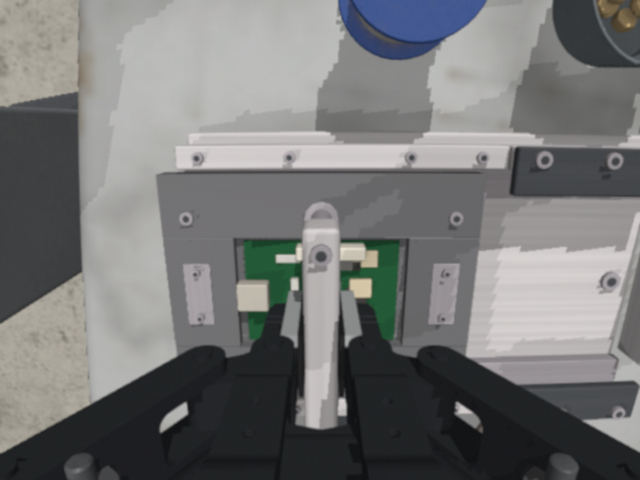

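The pallet's rear edge (column 482) is in front of the lip (513), and the board is in its pocket. Next: lift gently.

```bash
python3 -m crank '0 0 0 0 0 0;0 0 -.03 0 0 0;0 0 -.05 0 0 0;0 0 -.08 0 0 0;0 0 -.1 0 0 0' - 80
python3 -m crank '0 0 -.12 0 0 0;0 0 -.12 0 0 0;0 0 -.12 0 0 0;0 0 -.12 0 0 0;0 0 -.12 0 0 0'
python3 - <<'E'
from h import *
w=snapshot("wrist");save(w,"w6.png");v,u=np.mgrid[185:225:3,185:470:3]
P=bydepth(w,np.c_[u.ravel(),v.ravel()]);A=np.c_[P[:,:2],np.ones(len(P))]
k=abs(P[:,2]-np.median(P[:,2]))<.01;print(k.mean(),np.median(P[:,2]),np.linalg.lstsq(A[k],P[k,2],rcond=None)[0])
E
```

```text
t: 12.4
tcp_pos: [0.4743, -0.03, 0.0587]
tool_rot: [0.751, 0.66, -0.001, -0.001]
force: [0.5, 0.4, -4.3]
finger_gap: 0.124
gripper_force: 78.0
t: 12.9
tcp_pos: [0.4752, -0.0303, 0.0834]
tool_rot: [0.751, 0.66, 0.0, 0.0]
force: [-0.6, -0.0, -4.8]
finger_gap: 0.12
gripper_force: 78.0
0.9714285714285714 0.06000817091254068 [-0.00270604 -0.01733738  0.06156174]
```

Level to about 1°; continuing the lift, with a small return over the dock at the top.

```bash
for i in 1; do python3 -m crank '0 0 -.15 0 0 0;0 0 -.18 0 0 0;0 0 -.2 0 0 0;0 0 -.2 0 0 0;0 0 -.2 0 0 0'; done
python3 -m crank '0 0 -.2 0 0 0;0 0 -.2 0 0 0;0 0 -.2 0 0 0;0 0 -.2 0 0 0;0 0 -.2 0 0 0'
python3 -m crank '0 0 -.2 0 0 0;0 0 -.2 0 0 0;0 0 -.15 0 0 0;0 0 -.1 0 0 0;0 0 -.05 0 0 0'
python3 -m crank '0 .04 0 0 0 0;0 .08 0 0 0 0;0 .1 0 0 0 0;0 .1 0 0 0 0;0 .1 0 0 0 0'
python3 -m crank '0 .1 0 0 0 0;0 .1 0 0 0 0;0 .08 0 0 0 0;0 .04 0 0 0 0;0 0 0 0 0 0'
python3 -m crank '0 0 0 0 0 0;0 0 0 0 0 0;0 0 0 0 0 0;0 0 0 0 0 0;0 0 0 0 0 0'
python3 - <<'E'
from h import *
s=telemetry.sense();print(s["t"],s["tcp_pos"],s["qd"].round(4))
w=snapshot("wrist");save(w,"w7.png");v,u=np.mgrid[185:225:3,185:470:3]
P=bydepth(w,np.c_[u.ravel(),v.ravel()]);A=np.c_[P[:,:2],np.ones(len(P))]
k=abs(P[:,2]-np.median(P[:,2]))<.01;print(k.mean(),np.median(P[:,2]),np.linalg.lstsq(A[k],P[k,2],rcond=None)[0])
E
```

```text
t: 13.45
tcp_pos: [0.4752, -0.0303, 0.1209]
tool_rot: [0.751, 0.66, 0.0, 0.0]
force: [-0.2, 0.2, -3.5]
finger_gap: 0.126
gripper_force: 78.1
t: 13.95
tcp_pos: [0.475, -0.0303, 0.1607]
tool_rot: [0.751, 0.66, -0.0, -0.0]
force: [0.5, -0.2, -3.7]
finger_gap: 0.123
gripper_force: 78.1
t: 14.45
tcp_pos: [0.4753, -0.0303, 0.1885]
tool_rot: [0.751, 0.66, 0.0, 0.0]
force: [-0.5, -0.6, -4.5]
finger_gap: 0.124
gripper_force: 78.2
t: 14.95
tcp_pos: [0.4923, -0.0325, 0.1879]
tool_rot: [0.751, 0.66, -0.0, -0.0]
force: [0.3, -0.3, -5.1]
finger_gap: 0.128
gripper_force: 78.1
t: 15.45
tcp_pos: [0.5048, -0.0342, 0.1881]
tool_rot: [0.751, 0.66, 0.0, 0.0]
force: [0.3, 0.8, -4.1]
finger_gap: 0.123
gripper_force: 78.1
t: 15.95
tcp_pos: [0.5045, -0.0341, 0.1882]
tool_rot: [0.751, 0.66, 0.0, 0.0]
force: [0.7, -0.4, -4.5]
finger_gap: 0.123
gripper_force: 78.1
15.95 [ 0.50449395 -0.03410817  0.18815187] [-0.0007  0.0013 -0.0013 -0.0019 -0.0002 -0.0022]
0.9706766917293234 0.1647629879845455 [-0.00287808 -0.01735247  0.16637269]
```

View pics/w7.png

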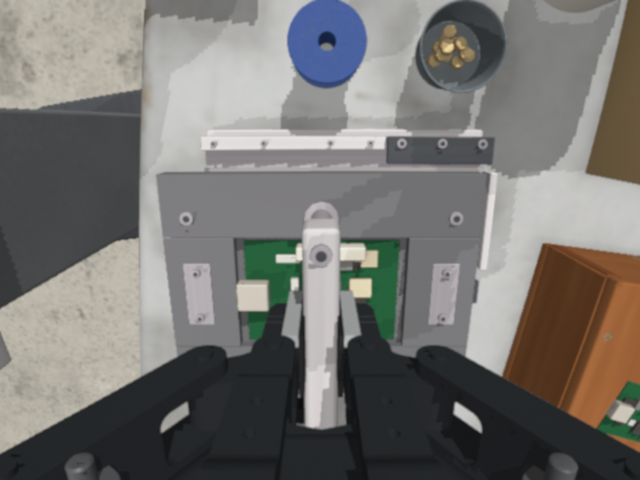

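The pallet hangs level, unmoved in the grip, with the board in its pocket. The underside is at about 0.154 m, so I'll add 2 cm of margin, let it settle and hand in.

```bash
python3 -m crank '0 0 -.08 0 0 0;0 0 -.12 0 0 0;0 0 -.15 0 0 0;0 0 -.1 0 0 0;0 0 -.05 0 0 0'
python3 -m crank '0 0 0 0 0 0;0 0 0 0 0 0;0 0 0 0 0 0;0 0 0 0 0 0;0 0 0 0 0 0'
python3 -m crank '0 0 0 0 0 0;0 0 0 0 0 0;0 0 0 0 0 0;0 0 0 0 0 0;0 0 0 0 0 0'
python3 -c "
from station import manip
print(manip.sign_off())"
```

```text
t: 16.5
tcp_pos: [0.5049, -0.0342, 0.2089]
tool_rot: [0.751, 0.66, 0.0, 0.001]
force: [0.1, 0.2, -3.7]
finger_gap: 0.123
gripper_force: 78.2
t: 17.0
tcp_pos: [0.5044, -0.0341, 0.2079]
tool_rot: [0.751, 0.66, -0.0, -0.0]
force: [0.8, -0.3, -4.3]
finger_gap: 0.128
gripper_force: 78.2
t: 17.5
tcp_pos: [0.5045, -0.0341, 0.2081]
tool_rot: [0.751, 0.66, -0.0, -0.0]
force: [0.1, -0.4, -4.2]
finger_gap: 0.12
gripper_force: 78.2
the job is handed in; nothing more can be done
None
```

The bolt is drawn, and the pallet was slid clear of the lips and is held level over the dock, its underside about 17 cm above the bench and the board in its pocket; the job was handed in at 17.5 s, with no verdict shown.

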